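# Wedge the rocking cask stand

## Task

The little cask stand rocks because one foot is too short. Push the wooden wedge along the table, thin edge first and without picking it up, in under that short foot until it is snug, then let go of the wedge and press down firmly with a fingertip (about 12 N) on the corner of the stand above that foot to feel that it no longer rocks; push the wedge further in if it still does. Finish while still pressing on that corner with the stand steady and level, and leave the other things on the table where they are.

Things in the scene. Friction and masses are not known exactly. Their poses are not given: they have to be found in the camera images.
- stand: wooden cask stand: a board 280 x 200 x 18 mm, its top 58 mm above the table, on four round bun feet 32 mm across centred at x = +-120, y = +-80 mm. Origin on the table below the board's middle, z up; the bare ledge with drip tray is the -x end. The foot at (-120,+80) is short: it hangs 7 to 13 mm clear of the table (varies). The stand cannot slide; left alone it rests level
- corner (a point): point on top of the stand's board straight above the short foot's centre, 58 mm above the table when level, 20 mm in from both edges: the place to press. Its axes are the stand's. More than about 3 to 6 N here rocks the stand about the diagonal through the feet at (-120,-80) and (120,80) until the short foot meets what is below it
- cask (a point): centre of the small cask fixed on the stand, 149 mm above the table; 170 mm across, 180 mm long along its x (the stand's x), a short tap on its -x end
- wedge: loose light-wood wedge flat on the table, 120 mm long (x), 50 mm wide (y), about 60 g; 2 mm thick at its thin edge (+x end) rising evenly to 20 mm at its thick end (-x). Origin at the middle of its underside, z up. Starts in front of the short foot, thin edge roughly towards it. Sliding it takes under 1 N; a push of about 6 N seats it snugly under the foot
- tumbler_a: clear tasting glass, 64 mm across, 85 mm tall, upright; origin at the centre of its underside (bystander)
- tumbler_b: second identical tasting glass, 64 mm across, 85 mm tall, upright; origin at the centre of its underside (bystander)
- bung: cork stopper, 46 mm across, 40 mm tall, upright; origin at the centre of its underside (bystander)
- offcut: flat rectangular wood offcut, NOT tapered, 90 x 45 x 18 mm; origin at the centre of its underside; not needed (bystander)
- mallet: wooden mallet lying on its side, about 215 mm long, head 90 mm; origin on the table under it (bystander)
- bottle: amber bottle, 68 mm across, 200 mm tall; origin at the centre of its underside (bystander)
- jar: glass jar with a steel lid, 76 mm across, 100 mm tall; origin at the centre of its underside (bystander)
There are look-alikes about, which are no part of the job. What is shaped like the wedge but green, orange or turquoise is not meant.

How it is judged:
By the outcome, as a careful person would: the job done as asked, in the order asked, and still so for the second after the job is handed in, while the arm keeps its last pose, push and grip.
It also fails if it takes over 45 s, if anything falls off the work surface, if the arm or the gripper's body presses on something with over 40 N, if the wrist force passes 120 N, or if a joint passes its speed limit or range.

## Robot

A 6-joint arm with a two-finger parallel gripper is mounted at the origin on the work surface. World frame = base frame: x ahead of the robot, y to its left, z up, the work surface at z = 0. Lengths are in m, angles in rad, forces in N, time in s.
With the tool pointing down it reaches from about 0.35 to 0.975 m from the base axis. Payload 4.9 kg.
Tool frame: the origin (TCP) lies at the very end of the fingers, on their centre line; the grasp point (between the pads) lies 19 mm behind it; z points along the fingers, y is the direction in which the jaws open and shut (so a half turn about z gives the same grasp; the last joint's range is limited). The gripper opens to 85 mm and grips with 20 to 120 N. Pads are 22 mm wide; open, the fingers measure 114 mm over their backs; the gripper's body (76 mm by 85 mm) begins 54 mm behind the grasp point. The pads swing forward as they close: fully open they stand 13 mm farther back than shut.
Start: joints at [1.124, 0.053, 1.613, -0, 1.476, -0.119], TCP at [0.201, 0.592, 0.206] pointing down, gripper open.
Joint ranges: [-3.01, 3.01], [-1.01, 2.22], [0.06, 2.58], [-1.02, 4.17], [0.09, 2.62], [-3.14, 3.14]. Speed limits (rad/s): [2.57, 2.57, 3.14, 3.14, 3.14, 3.14].

## Interface

Orientations are given as a rotation vector (axis times angle).
In Python, from station import ctrl gives the robot as it stands.
- The arm moves only by the tool step_arm, never from a script. Its argument "moves" is a list of rows, each a list of 5 numbers: the opening, from 0 (shut) to 1 (fully open), then the shift along the world's x, y, z in m, then the turn about the world's z in degrees. A call has 1 to 20 rows; each row shifts and turns the pose as measured when the row begins; what a row does not reach is not made up. A row lasts 1/8 s, in which the tool goes at most 62.5 mm and 10.7 degrees, less where a joint would pass 70% of its speed; a pose out of reach is approached as far as the arm can. A call is refused whole if a number of a shift passes 0.0625 or a number of a turn 10.7, either way. A call with a gripper value outside its range is refused whole. The fingers move at their own pace and stop on an object; "newtons" is the grip in N (left out, the last holds). Time passes only in rows, so rows that do not move let the fingers close. It gives the time, the measured TCP pose, the force and the opening at its end, in the units of the state.
- ctrl.get_obs(): the state, without advancing time (a new reading comes with each control period).
- ctrl.get_image(name): name is "scene" or "top"; returns a dict with "color" (384x512x3 uint8, red, green, blue), "camera_matrix" (3x3 intrinsics, pixels), "R" (3x3) and "t" (3): a world point X has camera coordinates R X + t. Camera axes: x right, y down, z forward; pixel columns grow to the right and rows downward; lengths in m; the calibration is good to about 2 mm. A picture is of the moment at which its call begins. There is no depth.
- ctrl.finish_job(): hands the job in, once; it reports no verdict.
Trained networks look in a picture, given as the dict that the camera call returned (one of the last four; its "shot" number tells which), for a name from the list of things; names that differ only in an ending like _2 or _b are one class to them, and where a whole thing is asked for, a point or a joint stands for the part that bears it (a point fixed in the world has none). Each returns a list of dicts, best first, with "p" (0 to 1); they miss things now and then, are a little off and sometimes report something else, mostly with a low value. They report only what shows in the picture. A call takes as long as a camera call. They do not tell look-alikes from the thing itself.
- ctrl.spot_in(picture, query): "bbox" ([left, top, right, bottom] in pixels, round what is visible of it).
The state is a dict: "t": time; "q": joint angles; "dq": joint speeds; "effort": joint torques, N m; "tool_pos": TCP position; "tool_rot": TCP orientation; "contact_force": force on the tool from outside, world axes, zero at the start; "wrist_torque": the same for the moment, N m; "opening": finger opening in m.
Only numpy, scipy, OpenCV 4.12 (cv2) and the standard library are available. Lean on these libraries where they do the work, as an engineer would, in place of code of your own. Each camera call takes 0.05 s, during which the arm holds its last target.

## Working session

There is one attempt and no reset: what is moved stays moved. The work goes in short steps, Python scripts to look and compute and a tool call to move; the robot and the scene stay as the last step left them, time stands still between calls to the robot, and variables do not carry over. Pictures are saved under pics/ and viewed, and the job is handed in when it is done.

Besides the shell and the picture viewer there is one more tool, called after "Call:" in YAML: its name, and indented under it one key for each argument. step_arm: Moves the arm, as the interface text tells. Its arguments: {"type":"object","properties":{"moves":{"type":"array","items":{"type":"array","items":{"type":"number"}}},"newtons":{"type":"number"}},"required":["moves"]}

```bash
mkdir -p pics; cat > h.py <<'E'
import numpy as np, cv2, json, pickle
from station import ctrl
def save(im,name,crop=None,s=1):
    c=im["color"][:,:,::-1]
    if crop: l,t,r,b=crop; c=c[t:b,l:r]
    if s!=1: c=cv2.resize(c,None,fx=s,fy=s,interpolation=cv2.INTER_CUBIC)
    cv2.imwrite("pics/"+name,c)
def ray(im,u,v,z):
    K=im["camera_matrix"];R=np.array(im["R"]);t=np.array(im["t"])
    d=R.T@np.linalg.solve(K,[u,v,1.]);o=-R.T@t
    return o+d*(z-o[2])/d[2]
def proj(im,X):
    X=np.atleast_2d(X);p=(np.array(im["R"])@X.T).T+np.array(im["t"])
    q=(im["camera_matrix"]@p.T).T
    return q[:,:2]/q[:,2:]
E
python3 - <<'E'
from h import *
for n in ("scene","top"):
    im=ctrl.get_image(n); pickle.dump(im,open(n+"0.pkl","wb")); save(im,n+"0.png",s=1.5)
    for q in ("stand","cask","wedge","offcut","mallet"):
        print(n,q,[(np.round(d["bbox"]).tolist(),round(d["p"],2)) for d in ctrl.spot_in(im,q)][:5])
    print((-np.array(im["R"]).T@np.array(im["t"])).round(3))
o=ctrl.get_obs();print(o)
E
```

```text
scene stand [([176.0, 145.0, 272.0, 227.0], 0.7), ([171.0, 223.0, 246.0, 252.0], 0.67), ([286.0, 179.0, 303.0, 210.0], 0.38)]
scene cask [([177.0, 147.0, 271.0, 226.0], 0.96)]
scene wedge [([279.0, 286.0, 332.0, 321.0], 0.95), ([390.0, 209.0, 421.0, 233.0], 0.88), ([338.0, 250.0, 384.0, 286.0], 0.81), ([277.0, 221.0, 316.0, 235.0], 0.68), ([179.0, 146.0, 271.0, 226.0], 0.31)]
scene offcut [([339.0, 215.0, 362.0, 226.0], 0.89)]
scene mallet [([173.0, 225.0, 245.0, 249.0], 0.88)]
[1.418 0.381 0.704]
top stand [([246.0, 182.0, 334.0, 256.0], 0.9)]
top cask [([248.0, 184.0, 333.0, 251.0], 0.91)]
top wedge [([179.0, 135.0, 204.0, 162.0], 0.77), ([145.0, 185.0, 178.0, 206.0], 0.68), ([119.0, 257.0, 150.0, 292.0], 0.64), ([205.0, 210.0, 235.0, 230.0], 0.58)]
top offcut [([168.0, 240.0, 192.0, 262.0], 0.69), ([314.0, 150.0, 336.0, 179.0], 0.44)]
top mallet [([247.0, 156.0, 306.0, 183.0], 0.69)]
[ 0.249 -0.01   1.414]
{'t': 0.6, 'q': array([ 1.12396381e+00,  5.26831760e-02,  1.61289764e+00, -1.44939526e-06,
        1.47600819e+00, -1.18973798e-01]), 'dq': array([-0.0025576 , -0.00054835, -0.00048842,  0.00120202,  0.0021592 ,
       -0.00280905]), 'effort': array([-1.57210452e-03, -3.93420911e+01, -3.70225954e+01, -1.75799451e-04,
        8.69749110e-04, -1.53564935e-05]), 'tool_pos': array([0.2012362 , 0.59169598, 0.20611543]), 'tool_rot': array([5.12695176e-01, 3.09947301e+00, 4.87529058e-06]), 'contact_force': array([-0.88667422,  0.48115473,  0.41150019]), 'wrist_torque': array([ 0.0174183 ,  0.03876459, -0.02131927]), 'opening': 0.08522696260521828}
```

View pics/scene0.png

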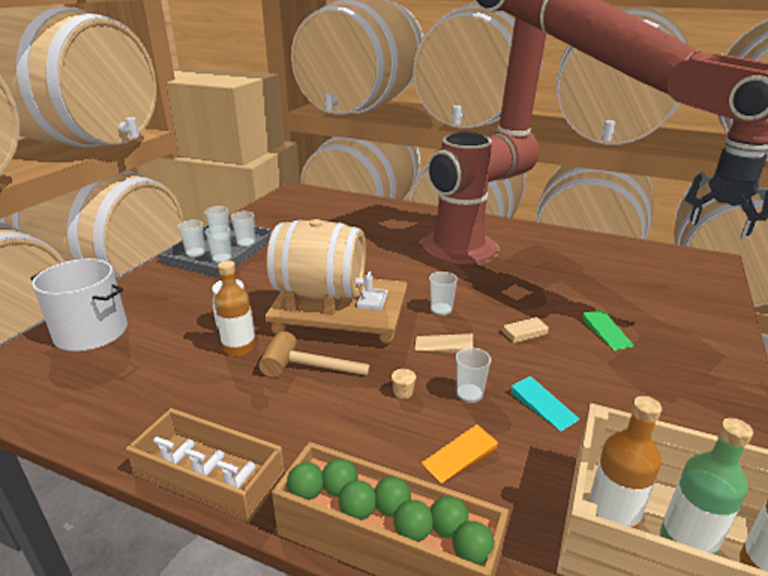

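View pics/top0.png

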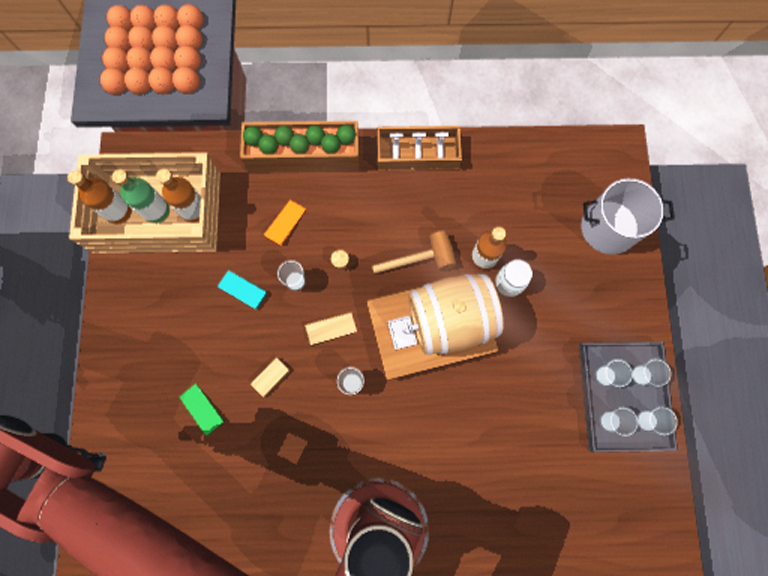

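```bash
python3 - <<'E'
from h import *
t=pickle.load(open("top0.pkl","rb"));s=pickle.load(open("scene0.pkl","rb"))
save(t,"t_crop.png",(190,170,350,270),5);save(s,"s_crop.png",(170,140,330,270),5)
print(t["camera_matrix"],s["camera_matrix"])
E
```

```text
[[375.72235295   0.         254.42894219]
 [  0.         375.72235295 195.259623  ]
 [  0.           0.           1.        ]] [[371.21976133   0.         258.69992843]
 [  0.         371.21976133 193.88939749]
 [  0.           0.           1.        ]]
```

View pics/t_crop.png

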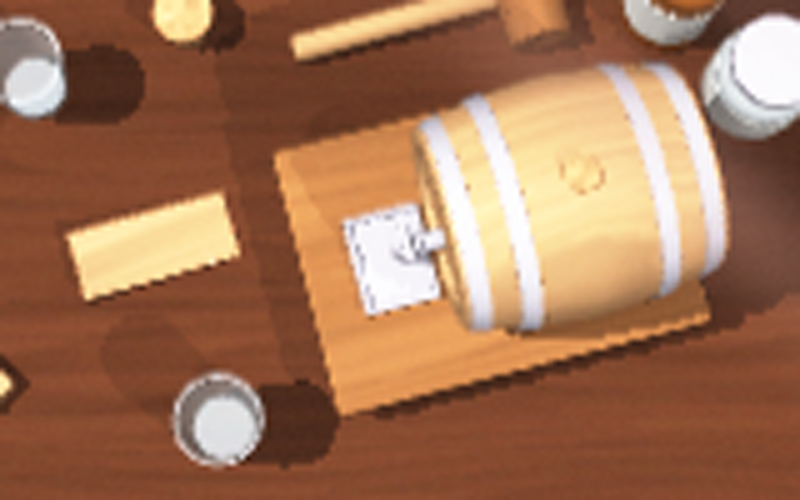

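View pics/s_crop.png

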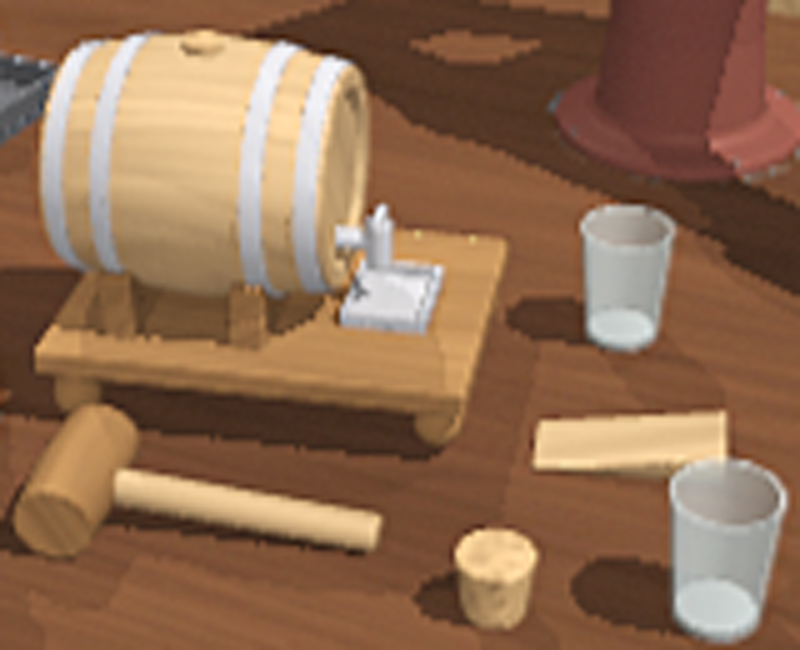

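```bash
python3 - <<'E'
from h import *
t=pickle.load(open("top0.pkl","rb"));s=pickle.load(open("scene0.pkl","rb"))
c=lambda x,y:(190+x/5-.4,170+y/5-.4)
c2=lambda x,y:(170+x/5-.4,140+y/5-.4)
A=[ray(t,*c(*p),.058)[:2] for p in ((275,155),(340,415),(710,318))]
print("stand corners",np.round(A,4),np.linalg.norm(A[1]-A[0]),np.linalg.norm(A[2]-A[1]))
B=[ray(s,*c2(*p),.058)[:2] for p in ((505,238),(462,400),(38,350))]
print("scene stand corners (-x-y),(-x+y),(+x+y)",np.round(B,4),np.linalg.norm(B[1]-B[0]),np.linalg.norm(B[2]-B[1]))
W=[ray(t,*c(*p),z)[:2] for p,z in (((68,235),.02),((222,192),.002),((241,257),.002),((87,300),.02))]
print("wedge",np.round(W,4),[np.linalg.norm(W[i]-W[(i+1)%4]) for i in range(4)])
W2=[ray(s,*c2(*p),z)[:2] for p,z in (((535,468),.002),((538,422),.002),((726,412),.02))]
print("wedge scene",np.round(W2,4))
W=np.array(W);A=np.array(A)
d=(W[1]+W[2]-W[0]-W[3]);print("wedge c",W.mean(0),"yaw",np.degrees(np.arctan2(d[1],d[0])))
ys=A[0]-A[1]; xs=A[2]-A[1]; a1=np.degrees(np.arctan2(-ys[0],ys[1]));
print("stand yaw", np.degrees(np.arctan2(xs[1],xs[0])), np.degrees(np.arctan2(-ys[0],ys[1])), np.linalg.norm(xs))
ctr=(A[0]+A[2])/2; print(ctr)
# fit: project rigid stand + wedge in both
from scipy.optimize import least_squares
def tf(p,L): 
    c_,s_=np.cos(p[2]),np.sin(p[2]);L=np.array(L,float)
    return np.c_[p[0]+c_*L[:,0]-s_*L[:,1],p[1]+s_*L[:,0]+c_*L[:,1],L[:,2]]
def fit(p0,Lt,ut,Ls,us):
    f=lambda p:np.r_[(proj(t,tf(p,Lt))-ut).ravel(),(proj(s,tf(p,Ls))-us).ravel()]
    r=least_squares(f,p0);return r
r=fit([ctr[0],ctr[1],-1.4],[(-.14,.1,.058),(-.14,-.1,.058),(.14,-.1,.058)],[c(275,155),c(340,415),c(710,318)],
 [(-.14,-.1,.058),(-.14,.1,.058),(.14,.1,.058)],[c2(505,238),c2(462,400),c2(38,350)])
print("stand fit",r.x,np.degrees(r.x[2]),r.fun.round(1)); S=r.x
r=fit([*W.mean(0),-1.4],[(-.06,.025,.02),(.06,.025,.002),(.06,-.025,.002),(-.06,-.025,.02)],[c(68,235),c(222,192),c(241,257),c(87,300)],
 [(.06,.025,.002),(.06,-.025,.002),(-.06,-.025,.02)],[c2(535,468),c2(538,422),c2(726,412)])
print("wedge fit",r.x,np.degrees(r.x[2]),r.fun.round(1)); 
R=np.array([[np.cos(S[2]),-np.sin(S[2])],[np.sin(S[2]),np.cos(S[2])]])
print("wedge in stand frame",R.T@(r.x[:2]-S[:2]),np.degrees(r.x[2]-S[2]))
print("foot world",tf(S,[(-.12,.08,.058)]), "thick end world",tf(r.x,[(-.06,0,0)]))
for q,z in(("tumbler",.0425),("bung",.02)):
  for d in ctrl.spot_in(t,q) if False else []: pass
np.save("S.npy",S);np.save("W.npy",r.x)
E
```

```text
stand corners [[ 0.5388  0.0205]
 [ 0.3478 -0.0238]
 [ 0.4127 -0.2928]] 0.19601113725779695 0.276772185556654
scene stand corners (-x-y),(-x+y),(+x+y) [[ 0.3441 -0.0277]
 [ 0.5437  0.0229]
 [ 0.6013 -0.247 ]] 0.20595828220708717 0.27590891803309187
wedge [[0.4882 0.1775]
 [0.5225 0.0626]
 [0.4721 0.0485]
 [0.4389 0.1627]] [np.float64(0.11993837945305973), np.float64(0.05240928842126476), np.float64(0.11899847708213133), np.float64(0.05149284895500002)]
wedge scene [[0.5195 0.0636]
 [0.4714 0.0474]
 [0.436  0.1632]]
wedge c [0.48040702 0.11282997] yaw -73.5745321148138
stand yaw -76.44676098138554 -76.95488724219909 0.276772185556654
[ 0.47572261 -0.13616471]
stand fit [ 0.47585148 -0.13639029 -1.33536895] -76.51100471179427 [-0.7 -0.4 -0.   0.5  0.9  0.4  0.9  0.5  0.5 -0.5 -1.4  0.5]
wedge fit [ 0.47970017  0.11305474 -1.28251559] -73.48273021421501 [-0.1  0.4 -0.   0.5  0.  -0.2 -0.2  0.1 -0.4  0.1  0.1  0.3 -0.2  0.5]
wedge in stand frame [-0.24166628  0.06192773] 3.028274497579253
foot world [[ 0.52565362 -0.00103983  0.058     ]] thick end world [[0.46264191 0.17057878 0.        ]]
```

```bash
python3 - <<'E'
from h import *
t=pickle.load(open("top0.pkl","rb"));s=pickle.load(open("scene0.pkl","rb"))
S=np.load("S.npy");R=np.array([[np.cos(S[2]),-np.sin(S[2])],[np.sin(S[2]),np.cos(S[2])]])
c=lambda x,y:(190+x/5-.4,170+y/5-.4)
c2=lambda x,y:(170+x/5-.4,140+y/5-.4)
def rep(n,im,p,z):
    X=ray(im,*p,z); print(n,X[:2].round(3),"stand frame",(R.T@(X[:2]-S[:2])).round(3))
# glass near robot: rim center top (219,419), base
rep("robot-side rim top",t,c(219,418),.085);rep(" base",t,c(225,430),.0)
rep("robot-side scene rim",s,c2(628,228),.085);rep(" base scene",s,c2(622,330),.0)
rep("far glass rim top",t,c(27,55),.085);rep(" base",t,c(33,85),.0)
rep("far scene rim",s,c2(727,492),.085);rep(" base",s,c2(717,608),.0)
rep("bung top",t,c(183,12),.04);rep("mallet handle end",t,c(296,47),.012)
E
```

```text
robot-side rim top [0.345 0.061] stand frame [-0.223 -0.081]
 base [0.342 0.061] stand frame [-0.224 -0.084]
robot-side scene rim [0.342 0.061] stand frame [-0.224 -0.084]
 base scene [0.338 0.061] stand frame [-0.224 -0.088]
far glass rim top [0.611 0.2  ] stand frame [-0.296  0.21 ]
 base [0.61  0.209] stand frame [-0.304  0.211]
far scene rim [0.604 0.205] stand frame [-0.303  0.204]
 base [0.601 0.206] stand frame [-0.304  0.201]
bung top [0.655 0.09 ] stand frame [-0.178  0.227]
mallet handle end [0.634 0.004] stand frame [-0.1    0.186]
```

Call:
step_arm:
  moves:
    - [0,0.025,-0.0527,-0.006,-6.4]
    - [0,0.025,-0.0527,-0.006,-6.4]
    - [0,0.025,-0.0527,-0.006,-6.4]
    - [0,0.025,-0.0527,-0.006,-6.4]
    - [0,0.025,-0.0527,-0.006,-6.4]
    - [0,0.025,-0.0527,-0.006,-6.4]
    - [0,0.025,-0.0527,-0.006,-6.4]
    - [0,0.025,-0.0527,-0.006,-6.4]
    - [0,0.025,-0.0527,-0.006,-6.4]
    - [0,0,0,0,0]
  newtons: 40

```text
t: 1.85
tool_pos: [0.4313, 0.1033, 0.1533]
tool_rot: [1.976, 2.432, 0.01]
contact_force: [-0.4, 0.1, -0.7]
opening: -0.0003
```

```bash
cat >> h.py <<'E'
S=np.load("S.npy");Rs=np.array([[np.cos(S[2]),-np.sin(S[2])],[np.sin(S[2]),np.cos(S[2])]])
def st():
    o=ctrl.get_obs();r=o["tool_rot"]
    ja=2*np.degrees(np.arctan2(r[1],r[0]))-90
    rel=(ja-np.degrees(S[2])-90+90)%180-90   # 0 = jaws along stand y
    p=Rs.T@(o["tool_pos"][:2]-S[:2]); f=o["contact_force"]
    print("t",round(o["t"],2),"stand xy",p.round(4),"z",o["tool_pos"][2].round(4),"jaw rel",rel.round(2),"F stand",(Rs.T@f[:2]).round(2),f[2].round(2),"op",round(o["opening"],4))
    return p,o
def go(x,y):
    p,o=st(); d=Rs@(np.array([x,y])-p); print("world shift",d.round(4))
E
python3 -c "
from h import *
go(-.258,.012)"
```

```text
t 1.85 stand xy [-0.2435  0.0126] z 0.1533 jaw rel -1.68 F stand [-0.22 -0.36] -0.68 op -0.0003
world shift [-0.004  0.014]
```

Call:
step_arm:
  moves:
    - [0,-0.004,0.014,-0.03,1.7]
    - [0,0,0,-0.05,0]
    - [0,0,0,-0.045,0]
    - [0,0,0,-0.02,0]
    - [0,0,0,-0.003,0]

```text
t: 2.48
tool_pos: [0.4276, 0.1212, 0.0045]
tool_rot: [1.93, 2.464, 0.02]
contact_force: [0.3, -0.1, -0.2]
opening: 0.0001
```

```bash
python3 -c "
from h import *
go(-.258,.0405)
im=ctrl.get_image('scene');save(im,'s1.png',(220,120,380,250),5)"
```

```text
t 2.48 stand xy [-0.2617  0.0131] z 0.0045 jaw rel 0.36 F stand [0.21 0.24] -0.21 op 0.0001
world shift [0.0275 0.0028]
```

View pics/s1.png

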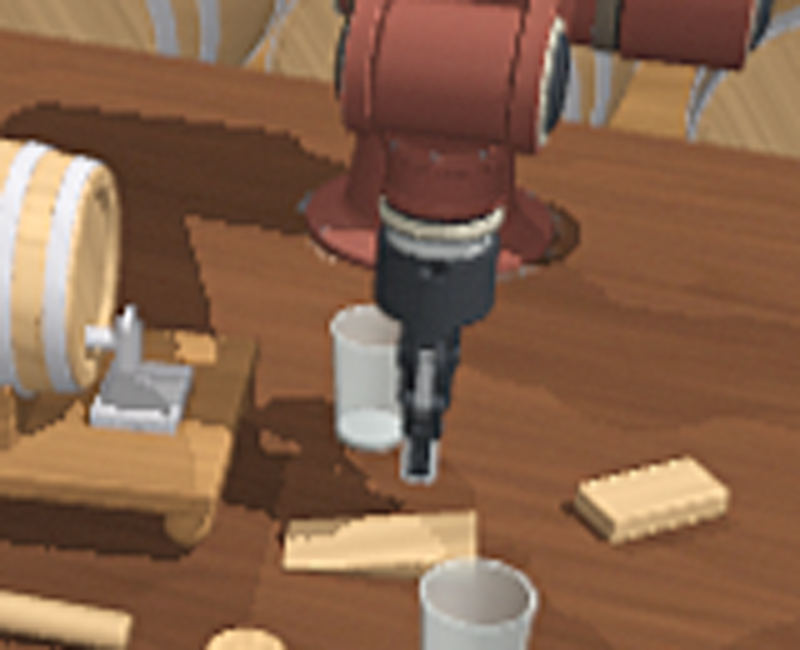

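Call:
step_arm:
  moves:
    - [0,0.005,0.0002,0,0]
    - [0,0.005,0.0008,0,0]
    - [0,0.005,0.001,0,0]
    - [0,0.005,0.001,0,0]
    - [0,0.005,0.001,0,0]
    - [0,0.0025,0.0005,0,0]

```text
t: 3.28
tool_pos: [0.4614, 0.127, 0.0098]
tool_rot: [1.925, 2.46, 0.031]
contact_force: [0.9, -0.6, -0.6]
opening: 0.0001
```

```bash
python3 -c "
from h import *
go(-.258,.0405)
im=ctrl.get_image('scene');save(im,'s2.png',(220,120,380,250),5);pickle.dump(im,open('s2.pkl','wb'))
im=ctrl.get_image('top');save(im,'t2.png',(190,170,350,270),5);pickle.dump(im,open('t2.pkl','wb'))"
```

```text
t 3.27 stand xy [-0.2595  0.0474] z 0.0098 jaw rel 0.42 F stand [0.81 0.76] -0.58 op 0.0001
world shift [-0.0064 -0.0031]
```

View pics/s2.png

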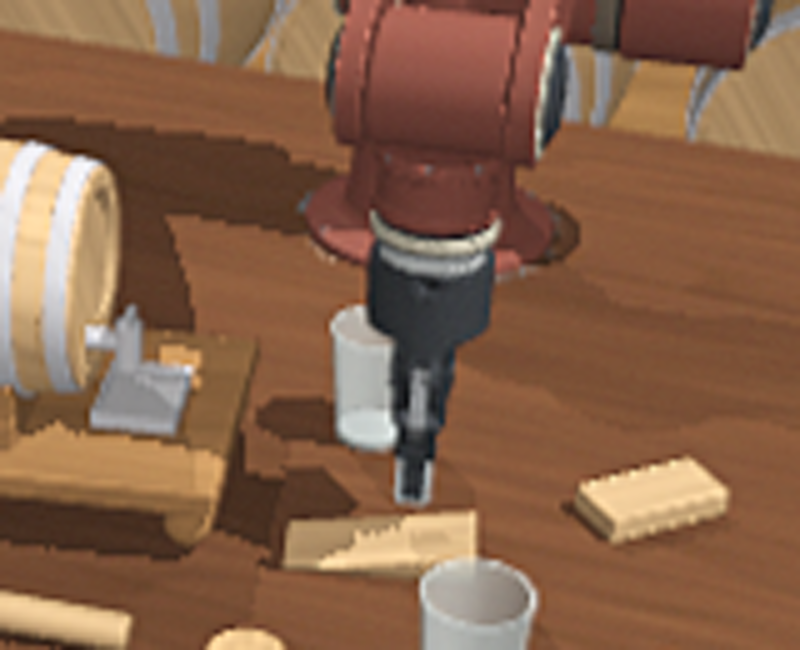

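View pics/t2.png

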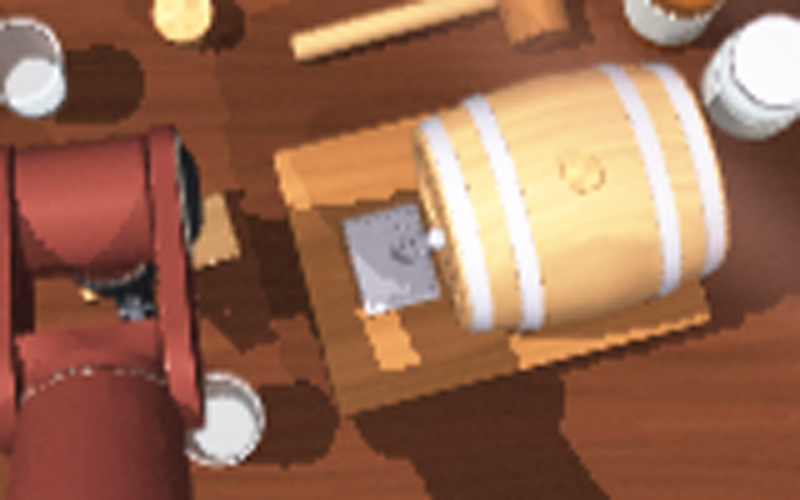

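```bash
python3 -c "
from h import *
s=pickle.load(open('s2.pkl','rb'));o=ctrl.get_obs()
q=proj(s,[o['tool_pos']])[0];print('tcp px',q,'crop',(q-[220,120])*5)
X=ray(s,220+412/5,120+500/5,.0098);print(X,Rs.T@(X[:2]-S[:2]))
X=ray(s,220+412/5,120+514/5,.013);print('wedge back edge',X,Rs.T@(X[:2]-S[:2]))
"
```

```text
tcp px [301.4871966  226.11898159] crop [407.435983   530.59490795]
[0.42672318 0.11924483 0.0098    ] [-0.26004296  0.01185601]
wedge back edge [0.44671019 0.12527662 0.013     ] [-0.26124621  0.03269864]
```

```bash
python3 -c "
from h import *
p,o=st()
im=ctrl.get_image('scene');save(im,'s3.png',(260,180,340,240),10);pickle.dump(im,open('s3.pkl','wb'))
st()
q=proj(im,[o['tool_pos']])[0];print((q-[260,180])*10)
for P in ([.4276,.1212,.0045],):
  q=proj(im,[P])[0];print('s1 crop',(q-[220,120])*5)
"
```

```text
t 3.38 stand xy [-0.2595  0.0472] z 0.0098 jaw rel 0.42 F stand [0.67 0.06] 0.41 op 0.0001
t 3.42 stand xy [-0.2596  0.0469] z 0.0096 jaw rel 0.42 F stand [ 0.36 -0.63] -0.15 op -0.0001
[414.871966   461.18981591]
s1 crop [413.89445064 507.9857979 ]
```

View pics/s3.png

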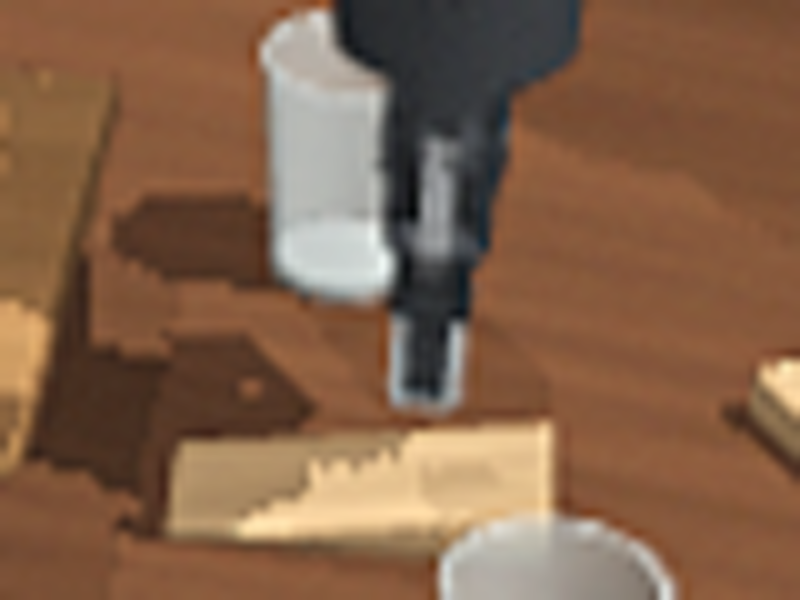

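```bash
python3 -c "
from h import *
s=pickle.load(open('scene0.pkl','rb'));t=pickle.load(open('top0.pkl','rb'))
P=[.2012,.5917,.2061]
print(proj(s,[P]),proj(t,[P]))
save(s,'g0.png',(440,80,512,170),8)
s=pickle.load(open('s3.pkl','rb'))
from itertools import product
for z in (.0,.01,.02,.025,.03,.035):
  X=ray(s,260+42.5,180+41,z);print(z,X.round(4),(Rs.T@(X[:2]-S[:2])).round(4))
"
```

```text
[[475.06424008 164.7168964 ]] [[ 60.3012542  300.32521116]]
0.0 [0.4183 0.1176 0.    ] [-0.2604  0.0032]
0.01 [0.4324 0.1214 0.01  ] [-0.2608  0.0179]
0.02 [0.4466 0.1251 0.02  ] [-0.2611  0.0326]
0.025 [0.4537 0.127  0.025 ] [-0.2613  0.0399]
0.03 [0.4608 0.1288 0.03  ] [-0.2614  0.0473]
0.035 [0.4679 0.1307 0.035 ] [-0.2616  0.0546]
```

View pics/g0.png

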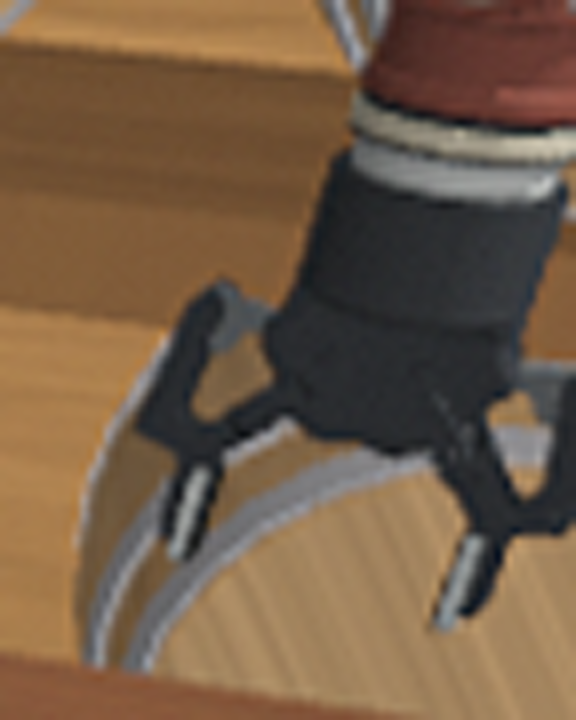

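Call:
step_arm:
  moves:
    - [0,-0.031,-0.0075,0,0]
    - [0,0,0,0,0]
    - [0,0,0,-0.005,0]
    - [0,0,0,-0.004,0]
    - [0,0,0,0,0]

```text
t: 4.05
tool_pos: [0.4303, 0.1194, -0.0]
tool_rot: [1.925, 2.46, 0.031]
contact_force: [0.6, -0.8, -0.1]
opening: 0.0002
```

```bash
python3 -c "
from h import *
p,o=st();print(o['tool_rot'],o['tool_pos'],o['q'])
"
```

```text
t 4.05 stand xy [-0.2594  0.0154] z -0.0 jaw rel 0.41 F stand [0.93 0.43] -0.13 op 0.0002
[1.92499503 2.45957616 0.03080926] [ 4.30306996e-01  1.19425424e-01 -1.72783849e-05] [ 1.02662231e-01 -1.74707848e-01  2.19920782e+00  1.84272881e-03
  1.09035556e+00 -1.40816440e-01]
```

Call:
step_arm:
  moves:
    - [0,0,0,-0.004,0]
    - [0,0,0,-0.004,0]
    - [0,0,0,0,0]

```text
t: 4.42
tool_pos: [0.4308, 0.1195, -0.0086]
tool_rot: [1.925, 2.46, 0.031]
contact_force: [-0.4, -0.1, -0.2]
opening: 0.0001
```

Call:
step_arm:
  moves:
    - [0,0,0,-0.003,0]
    - [0,0,0,0,0]

```text
t: 4.68
tool_pos: [0.4308, 0.1195, -0.0118]
tool_rot: [1.925, 2.46, 0.031]
contact_force: [0.5, -0.6, 0.4]
opening: 0.0002
```

Call:
step_arm:
  moves:
    - [0,0,0,-0.003,0]
    - [0,0,0,0,0]

```text
t: 4.92
tool_pos: [0.4309, 0.1195, -0.0149]
tool_rot: [1.925, 2.46, 0.031]
contact_force: [0.7, 0.1, -0.2]
opening: 0.0001
```

```bash
python3 -c "
from h import *
p,o=st()
im=ctrl.get_image('scene');save(im,'s4.png',(260,180,340,240),10)
q=proj(im,[o['tool_pos'],o['tool_pos']+[0,0,.019]]);print((q-[260,180])*10)
"
```

```text
t 4.92 stand xy [-0.2593  0.016 ] z -0.0149 jaw rel 0.42 F stand [0.11 0.67] -0.24 op 0.0001
[[416.03141145 467.9917692 ]
 [419.85198971 420.98252452]]
```

View pics/s4.png

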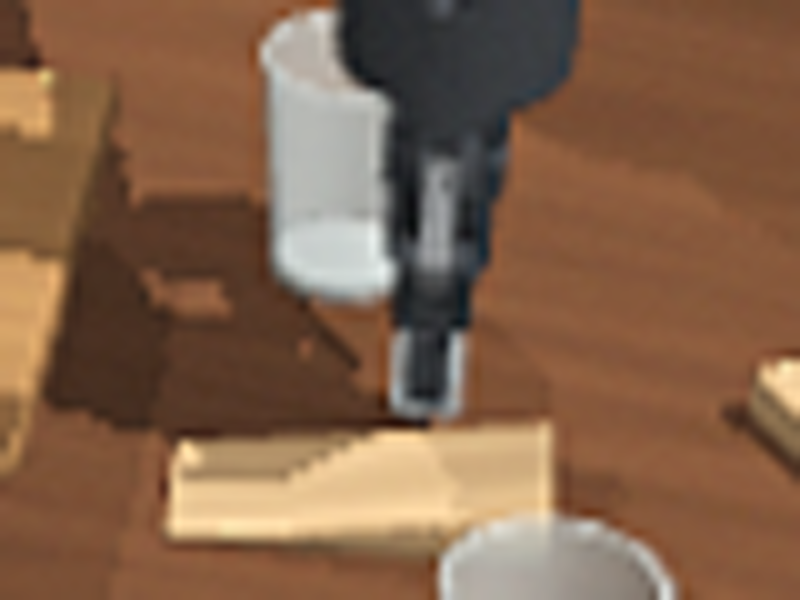

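Call:
step_arm:
  moves:
    - [0,0.004,0.001,0,0]
    - [0,0.004,0.001,0,0]
    - [0,0.004,0.001,0,0]
    - [0,0,0,0,0]

```text
t: 5.48
tool_pos: [0.4446, 0.1228, -0.0143]
tool_rot: [1.924, 2.459, 0.033]
contact_force: [-0.0, 0.3, 0.7]
opening: -0.0
```

```bash
python3 -c "
from h import *
go(-.258,.0405)"
```

```text
t 5.47 stand xy [-0.2593  0.0301] z -0.0143 jaw rel 0.42 F stand [-0.26  0.03] 0.71 op -0.0
world shift [0.0105 0.0011]
```

Call:
step_arm:
  moves:
    - [0,0.003,0.0007,0,0]
    - [0,0.003,0.0007,0,0]
    - [0,0.003,0.0007,-0.0005,0]
    - [0,0,0,0,0]

```text
t: 5.98
tool_pos: [0.4537, 0.1251, -0.0151]
tool_rot: [1.925, 2.459, 0.031]
contact_force: [0.6, 0.6, 1.2]
opening: 0.0004
```

```bash
python3 -c "
from h import *
go(-.258,.0405)
im=ctrl.get_image('scene');save(im,'s5.png',(220,180,340,260),6.5);pickle.dump(im,open('s5.pkl','wb'))"
```

```text
t 5.97 stand xy [-0.2594  0.0394] z -0.0151 jaw rel 0.42 F stand [-0.43  0.69] 1.19 op 0.0004
world shift [ 0.0014 -0.0011]
```

View pics/s5.png

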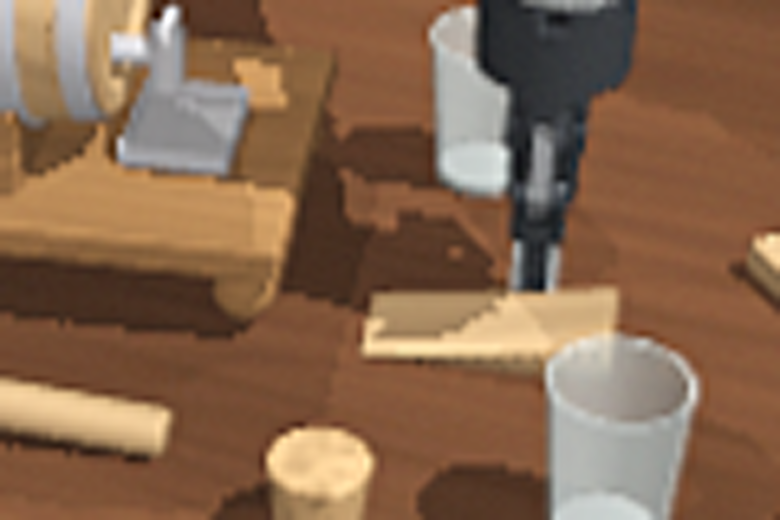

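Call:
step_arm:
  moves:
    - [0,0.003,0.0005,0,0]
    - [0,0.003,0.0005,-0.0005,0]
    - [0,0.003,0.0005,-0.0005,0]
    - [0,0,0,0,0]

```text
t: 6.52
tool_pos: [0.4631, 0.1266, -0.0162]
tool_rot: [1.925, 2.46, 0.031]
contact_force: [0.1, 0.2, -0.1]
opening: 0.0001
```

```bash
python3 -c "
from h import *
go(-.258,.0405)
im=ctrl.get_image('scene');save(im,'s6.png',(220,180,340,260),6.5);pickle.dump(im,open('s6.pkl','wb'))"
```

```text
t 6.53 stand xy [-0.2587  0.0489] z -0.0162 jaw rel 0.42 F stand [-0.15  0.13] -0.12 op 0.0001
world shift [-0.008  -0.0027]
```

View pics/s6.png

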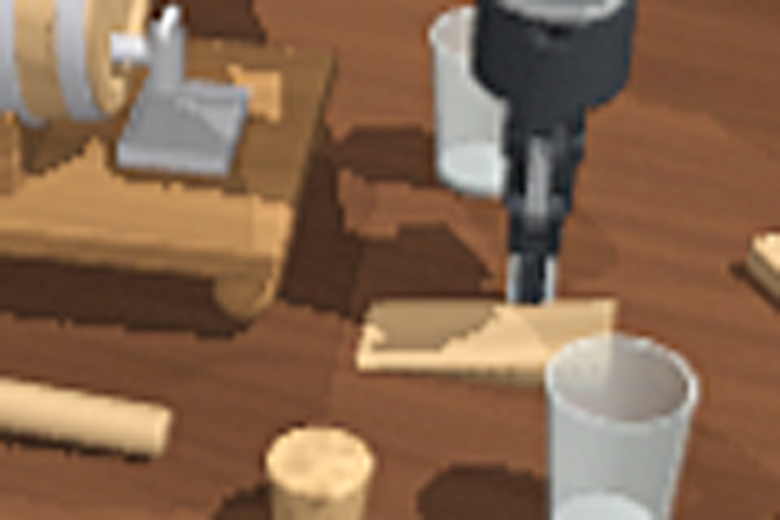

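```bash
cat >> h.py <<'E'
from scipy.optimize import least_squares
LW=dict(tp=(.06,.025,.002),tm=(.06,-.025,.002),km=(-.06,-.025,.02),kp=(-.06,.025,.02))
def tf(p,L):
    c_,s_=np.cos(p[2]),np.sin(p[2]);L=np.array(L,float)
    return np.c_[p[0]+c_*L[:,0]-s_*L[:,1],p[1]+s_*L[:,0]+c_*L[:,1],L[:,2]]
def wfit(obs,p0=(.49,.1,-1.3)):
    """obs: list of (im,key,(u,v))"""
    f=lambda p:np.concatenate([(proj(im,tf(p,[LW[k]]))[0]-np.array(uv)) for im,k,uv in obs])
    r=least_squares(f,p0); x=r.x
    q=Rs.T@(x[:2]-S[:2]);print("wedge stand",q.round(4),"yaw rel",np.degrees(x[2]-S[2]).round(1),"res",r.fun.round(1));return x
E
python3 -c "
from h import *
s=pickle.load(open('s6.pkl','rb'));c=lambda x,y:(220+x/6.5-.4,180+y/6.5-.4)
wfit([(s,'tp',c(358,368)),(s,'tm',c(373,300)),(s,'km',c(618,300))])
s=pickle.load(open('s5.pkl','rb'))
wfit([(s,'tp',c(362,355)),(s,'tm',c(371,291)),(s,'km',c(618,289))])
"
```

```text
wedge stand [-0.2406  0.0775] yaw rel -0.2 res [ 0.2 -0.7 -0.   0.7 -0.1  0.1]
wedge stand [-0.2401  0.0679] yaw rel 0.5 res [-0.1 -0.3  0.4  0.5 -0.3 -0.1]
```

Call:
step_arm:
  moves:
    - [0,0.0025,0.0005,0,0]
    - [0,-0.008,-0.002,0,0]
    - [0.35,-0.004,-0.001,0.05,0]
    - [0.35,-0.01,0.04,0.02,0]
    - [0.35,0.025,0.025,0,-0.4]
    - [0.35,0,0,0,0]

```text
t: 7.32
tool_pos: [0.4662, 0.1901, 0.0557]
tool_rot: [1.936, 2.452, 0.031]
contact_force: [-1.0, -0.8, 0.4]
opening: 0.0298
```

```bash
python3 -c "
from h import *
go(-.325,.080)
im=ctrl.get_image('top');save(im,'t7.png',(130,170,290,270),5);pickle.dump(im,open('t7.pkl','wb'))
X=ray(im,180,251,.018);print('offcut',Rs.T@(X[:2]-S[:2]))"
```

```text
t 7.33 stand xy [-0.3197  0.0668] z 0.0557 jaw rel -0.08 F stand [ 0.6  -1.12] 0.35 op 0.0298
world shift [0.0116 0.0082]
offcut [-0.4136738  -0.01825299]
```

View pics/t7.png

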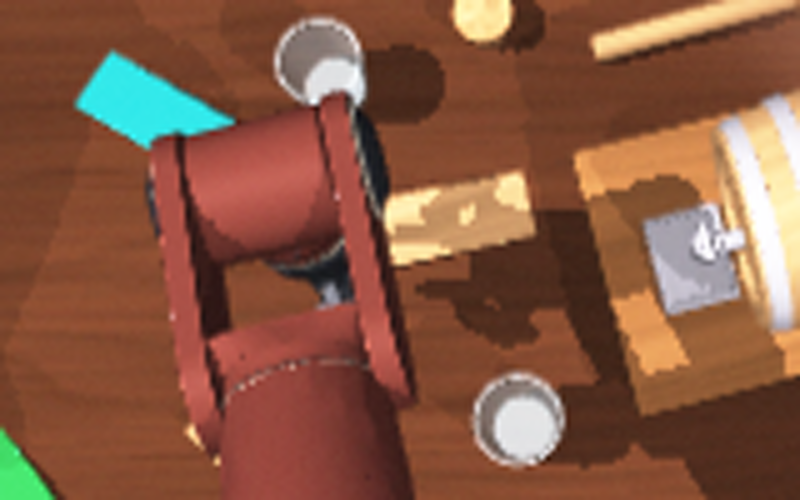

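```bash
python3 -c "
from h import *
t=pickle.load(open('t7.pkl','rb'));c=lambda x,y:(130+x/5-.4,170+y/5-.4)
wfit([(t,'tp',c(525,170)),(t,'tm',c(537,238))])
for k,p in (('tp',(525,170)),('tm',(537,238))):
  X=ray(t,*c(*p),.002);print(Rs.T@(X[:2]-S[:2]))
"
```

```text
wedge stand [-0.238   0.0854] yaw rel -4.1 res [ 0.1  0.5 -0.1 -0.5]
[-0.17629117  0.10791163]
[-0.1800692   0.05436529]
```

Call:
step_arm:
  moves:
    - [0.35,0.011,0.011,0,0]
    - [0.35,0,0,-0.03,0]
    - [0.35,0,0,-0.03,0]
    - [0.35,0,0,-0.011,0]
    - [0.35,0,0,0,0]

```text
t: 8.0
tool_pos: [0.4763, 0.1997, -0.0183]
tool_rot: [1.941, 2.45, 0.028]
contact_force: [-0.7, 0.2, 0.6]
opening: 0.0301
```

```bash
python3 -c "
from h import *
go(-.31,.080)
im=ctrl.get_image('scene');save(im,'s8.png',(220,150,340,250),6.5);pickle.dump(im,open('s8.pkl','wb'))"
```

```text
t 8.0 stand xy [-0.3267  0.0788] z -0.0183 jaw rel -0.27 F stand [-0.35 -0.67] 0.63 op 0.0301
world shift [ 0.005 -0.016]
```

View pics/s8.png

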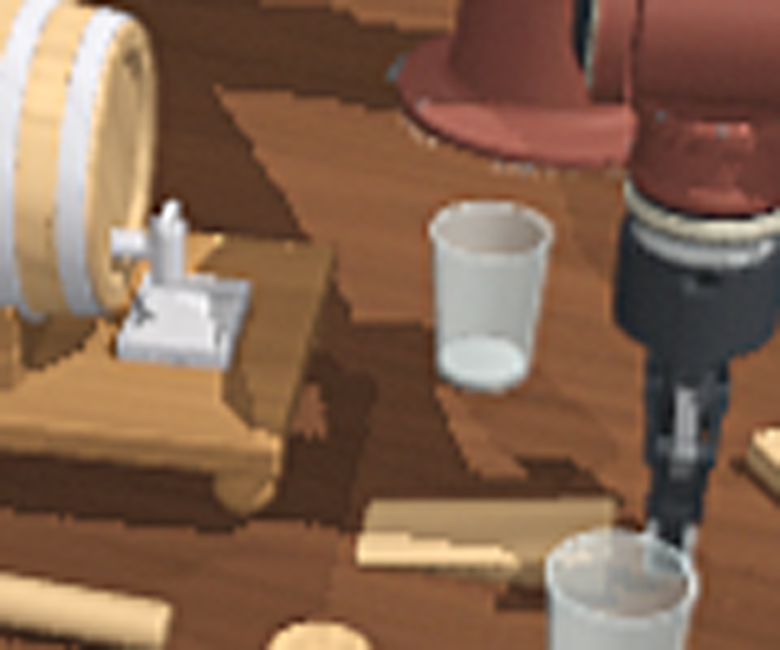

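```bash
python3 -c "
from h import *
s=pickle.load(open('s8.pkl','rb'));c=lambda x,y:(220+x/6.5-.4,150+y/6.5-.4)
wfit([(s,'tp',c(357,567)),(s,'tm',c(367,502)),(s,'km',c(615,500))])
"
```

```text
wedge stand [-0.2396  0.0819] yaw rel 0.6 res [-0.1 -0.3  0.3  0.5 -0.2 -0.1]
```

Call:
step_arm:
  moves:
    - [0.35,0.0019,-0.0068,0.001,0]
    - [0.35,0.0019,-0.0068,0.001,0]
    - [0.35,0.0018,-0.0068,0,0]
    - [0.35,0.0017,-0.0068,0,0]
    - [0.35,0.0017,-0.0068,0,0]
    - [0.35,0,0,0,0]

```text
t: 8.8
tool_pos: [0.4892, 0.1635, -0.0119]
tool_rot: [1.939, 2.445, 0.037]
contact_force: [0.1, -1.0, 0.1]
opening: 0.0296
```

```bash
python3 -c "
from h import *
go(-.27,.080)
im=ctrl.get_image('scene');save(im,'s9.png',(220,180,340,260),6.5);pickle.dump(im,open('s9.pkl','wb'))"
```

```text
t 8.8 stand xy [-0.2885  0.083 ] z -0.0119 jaw rel -0.32 F stand [ 1.   -0.17] 0.09 op 0.0296
world shift [ 0.0014 -0.0187]
```

View pics/s9.png

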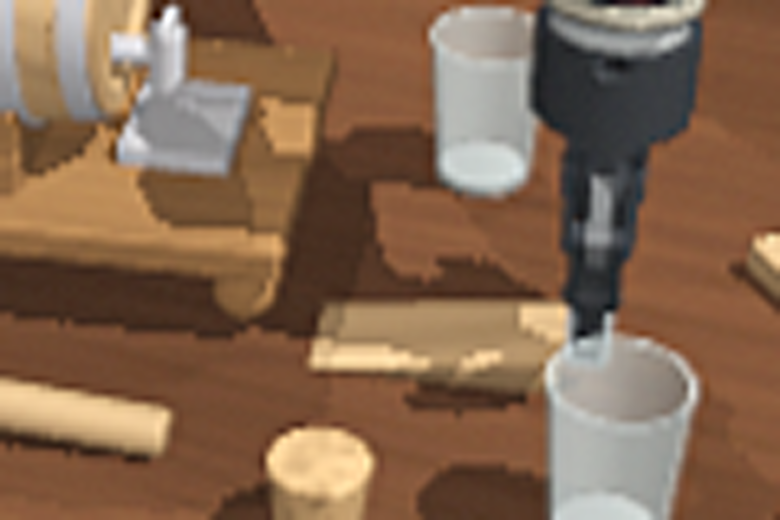

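```bash
python3 -c "
from h import *
s=pickle.load(open('s9.pkl','rb'));c=lambda x,y:(220+x/6.5-.4,180+y/6.5-.4)
wfit([(s,'tp',c(310,370)),(s,'tm',c(325,303)),(s,'km',c(572,302))])
"
```

```text
wedge stand [-0.218   0.0836] yaw rel 0.0 res [ 0.2 -0.6  0.1  0.6 -0.3  0.1]
```

Call:
step_arm:
  moves:
    - [0.35,0.0008,-0.0068,-0.002,0]
    - [0.35,0.0008,-0.0068,-0.0015,0]
    - [0.35,0.0015,-0.0068,-0.001,0]
    - [0.35,0,0,0,0]

```text
t: 9.35
tool_pos: [0.4925, 0.1424, -0.0167]
tool_rot: [1.938, 2.446, 0.038]
contact_force: [-0.7, 0.5, -0.1]
opening: 0.0299
```

```bash
python3 -c "
from h import *
go(-.27,.080)
im=ctrl.get_image('scene');save(im,'s10.png',(220,180,340,260),6.5);pickle.dump(im,open('s10.pkl','wb'))"
```

```text
t 9.35 stand xy [-0.2672  0.0812] z -0.0167 jaw rel -0.28 F stand [-0.66 -0.58] -0.14 op 0.0299
world shift [-0.0018  0.0025]
```

View pics/s10.png

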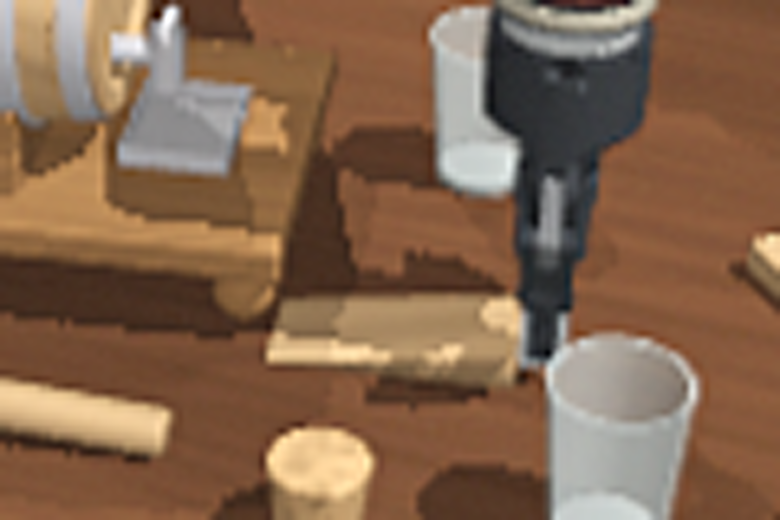

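Call:
step_arm:
  moves:
    - [0.35,0.001,-0.005,0,0]
    - [0.35,0.001,-0.005,-0.001,0]
    - [0.35,0.001,-0.005,-0.001,0]
    - [0.35,0.001,-0.005,-0.001,0]
    - [0.35,0,0,0,0]

```text
t: 10.02
tool_pos: [0.4968, 0.1213, -0.0198]
tool_rot: [1.938, 2.446, 0.038]
contact_force: [1.0, -0.7, -0.3]
opening: 0.0295
```

```bash
python3 -c "
from h import *
go(-.22,.080)
"
```

```text
t 10.03 stand xy [-0.2457  0.0804] z -0.0198 jaw rel -0.26 F stand [0.88 0.84] -0.33 op 0.0295
world shift [ 0.0056 -0.0251]
```

Call:
step_arm:
  moves:
    - [0.35,0.0009,-0.004,0.001,0]
    - [0.35,0.0009,-0.004,0,0]
    - [0.35,0.0007,-0.003,-0.0005,0]
    - [0.35,0,0,0,0]

```text
t: 10.52
tool_pos: [0.4993, 0.1095, -0.0193]
tool_rot: [1.938, 2.447, 0.038]
contact_force: [0.0, 0.2, -0.2]
opening: 0.0299
```

```bash
python3 -c "
from h import *
go(-.22,.080)
"
```

```text
t 10.53 stand xy [-0.2337  0.0802] z -0.0193 jaw rel -0.25 F stand [-0.16  0.06] -0.2 op 0.0299
world shift [ 0.003  -0.0133]
```

Call:
step_arm:
  moves:
    - [0.35,0.0007,-0.003,0,0]
    - [0.35,0.0007,-0.003,0,0]
    - [0.35,0,0,0,0]

```text
t: 10.9
tool_pos: [0.5008, 0.1031, -0.0193]
tool_rot: [1.938, 2.447, 0.038]
contact_force: [0.8, 0.0, 0.1]
opening: 0.0299
```

```bash
python3 -c "
from h import *
go(-.22,.080)
im=ctrl.get_image('scene');save(im,'s11.png',(220,180,340,260),6.5);pickle.dump(im,open('s11.pkl','wb'))"
```

```text
t 10.9 stand xy [-0.2271  0.0801] z -0.0193 jaw rel -0.24 F stand [0.14 0.75] 0.1 op 0.0299
world shift [ 0.0015 -0.0069]
```

View pics/s11.png

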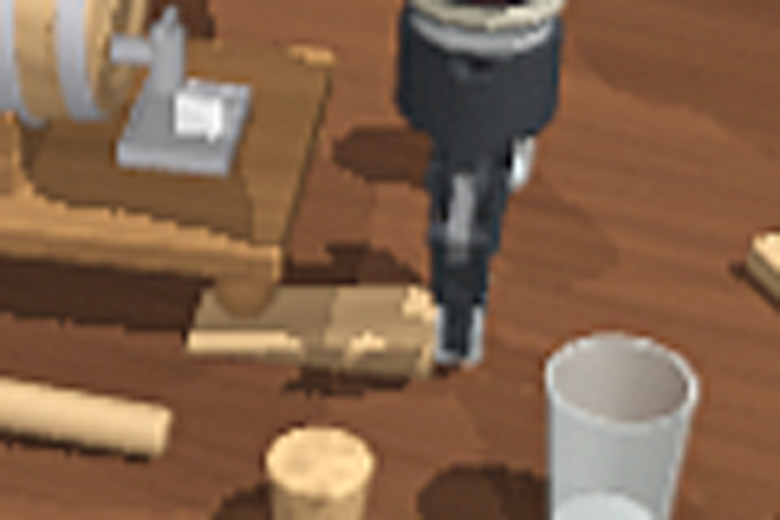

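Call:
step_arm:
  moves:
    - [0.35,0.0007,-0.003,0,0]
    - [0.35,0.0007,-0.003,0,0]
    - [0.35,0,0,0,0]

```text
t: 11.32
tool_pos: [0.5022, 0.0968, -0.0194]
tool_rot: [1.937, 2.447, 0.037]
contact_force: [-0.0, -0.1, 0.4]
opening: 0.0298
```

Call:
step_arm:
  moves:
    - [0.35,0.0007,-0.003,0,0]
    - [0.35,0.0007,-0.003,0,0]
    - [0.35,0,0,0,0]

```text
t: 11.7
tool_pos: [0.5033, 0.0916, -0.0194]
tool_rot: [1.94, 2.448, 0.04]
contact_force: [-0.5, 0.8, -0.3]
opening: 0.03
```

```bash
python3 -c "
from h import *
st()"
```

```text
t 11.7 stand xy [-0.2153  0.0799] z -0.0194 jaw rel -0.26 F stand [-0.87 -0.3 ] -0.29 op 0.03
```

Call:
step_arm:
  moves:
    - [0.35,0.0006,-0.0025,0,0]
    - [0.35,0,0,0,0]

```text
t: 11.95
tool_pos: [0.5034, 0.0913, -0.0194]
tool_rot: [1.943, 2.451, 0.045]
contact_force: [0.6, 0.8, -0.3]
opening: 0.0296
```

Call:
step_arm:
  moves:
    - [0.35,0.0006,-0.0025,0,0]
    - [0.35,0,0,0,0]

```text
t: 12.2
tool_pos: [0.5034, 0.0914, -0.0193]
tool_rot: [1.947, 2.453, 0.051]
contact_force: [-0.1, 0.0, 0.8]
opening: 0.0298
```

Call:
step_arm:
  moves:
    - [0.35,0.0006,-0.0025,0,0]
    - [0.35,0,0,0,0]

```text
t: 12.45
tool_pos: [0.5034, 0.0913, -0.0193]
tool_rot: [1.951, 2.456, 0.056]
contact_force: [0.0, 0.7, 0.6]
opening: 0.0299
```

```bash
python3 -c "
from h import *
st()
im=ctrl.get_image('scene');save(im,'s12.png',(220,180,340,260),6.5);pickle.dump(im,open('s12.pkl','wb'))"
```

```text
t 12.45 stand xy [-0.215  0.08 ] z -0.0193 jaw rel -0.41 F stand [-0.67  0.18] 0.64 op 0.0299
```

View pics/s12.png

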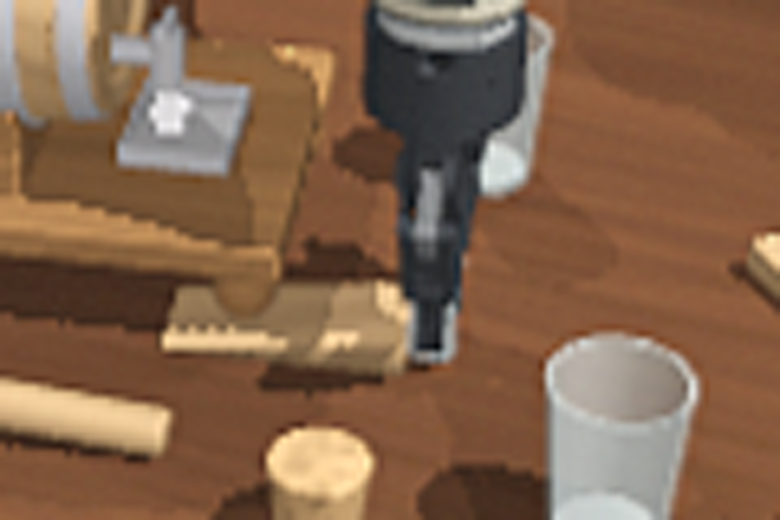

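```bash
python3 -c "
from h import *
p,o=st();
for k in ('q','effort','wrist_torque','contact_force','tool_rot'): print(k,np.round(o[k],3))
s=pickle.load(open('s12.pkl','rb'));save(s,'s12f.png',None,1.5)
t=ctrl.get_image('top');save(t,'t12f.png',None,1.5)
c=lambda x,y:(220+x/6.5-.4,180+y/6.5-.4)
wfit([(s,'tp',c(163,350)),(s,'tm',c(179,287)),(s,'km',c(408,285))])
"
```

```text
t 12.5 stand xy [-0.2149  0.0799] z -0.0193 jaw rel -0.41 F stand [-3.92 -0.44] 0.32 op 0.0301
q [ 0.019  0.023  2.054  0.028  1.039 -0.223]
effort [ -2.371 -30.979 -30.314  -0.901  -0.269   0.056]
wrist_torque [0.71  0.143 0.091]
contact_force [-1.339  3.705  0.324]
tool_rot [1.951 2.456 0.056]
wedge stand [-0.1421  0.0815] yaw rel 1.1 res [-0.7 -0.2 -0.4  0.5  1.1 -0.4]
```

View pics/s12f.png

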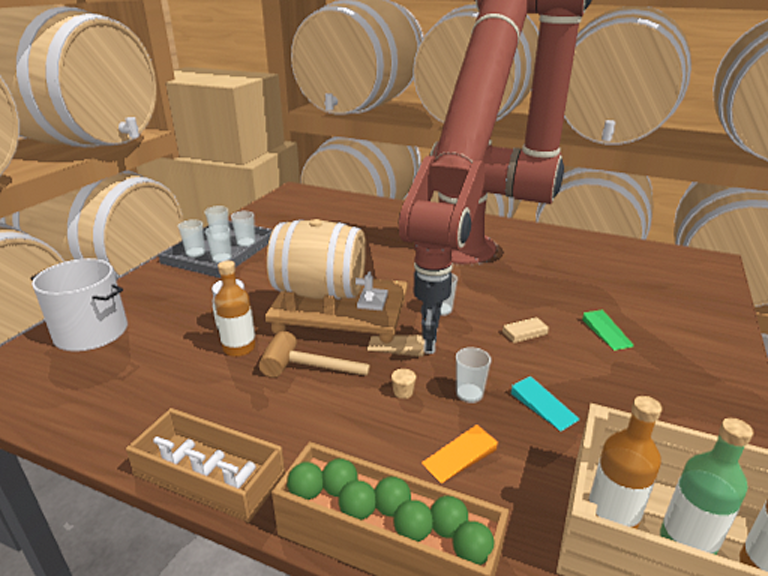

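View pics/t12f.png

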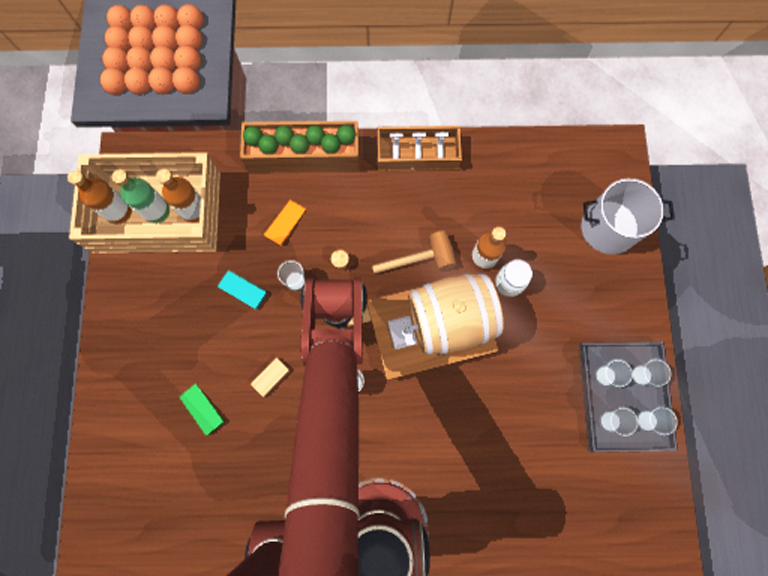

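Call:
step_arm:
  moves:
    - [0.35,0.0007,-0.003,0,0]

```text
t: 12.68
tool_pos: [0.5035, 0.0911, -0.0192]
tool_rot: [-1.955, -2.457, -0.063]
contact_force: [-4.1, 18.9, 3.5]
opening: 0.03
```

Call:
step_arm:
  moves:
    - [0.35,0.0007,-0.003,0,0]

```text
t: 12.8
tool_pos: [0.5035, 0.0913, -0.0191]
tool_rot: [-1.953, -2.451, -0.07]
contact_force: [-3.6, 16.5, 2.8]
opening: 0.0297
```

Call:
step_arm:
  moves:
    - [0.35,0.001,-0.004,0,0]

```text
t: 12.92
tool_pos: [0.5035, 0.0914, -0.019]
tool_rot: [-1.95, -2.444, -0.079]
contact_force: [-3.9, 21.8, 3.4]
opening: 0.03
```

Call:
step_arm:
  moves:
    - [0.35,-0.0023,0.0097,0,0]
    - [0.35,-0.0023,0.0097,0.002,0]
    - [0.5,0,0,0.05,-10]
    - [0.7,0,0,0.05,-10]
    - [0.7,0,0,0.03,-10]
    - [0.7,0,0,0.0,-10]
    - [0.7,0,0,0,-10]
    - [0.7,0,0,0,-10]
    - [0.7,0,0,0,-10]
    - [0.7,0,0,0,-10]
    - [0.7,0,0,0,0]

```text
t: 14.3
tool_pos: [0.4987, 0.107, 0.1185]
tool_rot: [3.062, 0.545, 0.072]
contact_force: [0.0, -0.8, -0.4]
opening: 0.0598
```

```bash
python3 -c "
from h import *
go(-.154,.080)
im=ctrl.get_image('scene');save(im,'s13.png',(170,120,330,240),5);pickle.dump(im,open('s13.pkl','wb'))
o=ctrl.get_obs()
from scipy.spatial.transform import Rotation as Ro
M=Ro.from_rotvec(o['tool_rot']).as_matrix();print('tool z in stand',(Rs.T@M[:2,2]),M[2,2],'tool y in stand',Rs.T@M[:2,1],M[2,1])
print(proj(im,[o['tool_pos'],o['tool_pos']+[0,0,.019]]))"
```

```text
t 14.3 stand xy [-0.2313  0.0789] z 0.1185 jaw rel -83.32 F stand [ 0.79 -0.15] -0.35 op 0.0598
world shift [ 0.0191 -0.0749]
tool z in stand [0.0334204  0.04443309] -0.998453192405914 tool y in stand [0.99246838 0.11632799] 0.038396891397299585
[[293.77467994 201.62559738]
 [294.1291795  196.20964778]]
```

View pics/s13.png

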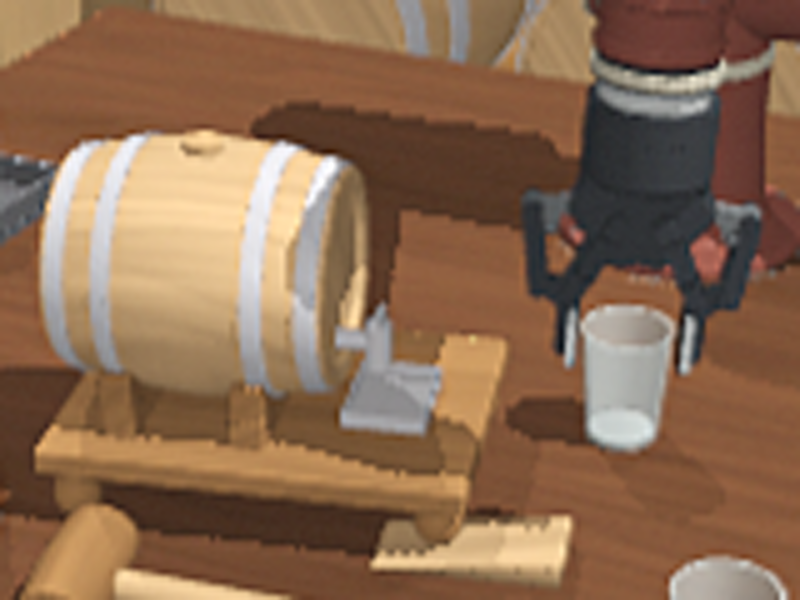

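Call:
step_arm:
  moves:
    - [0.7,0,0,0,-10]
    - [0.7,0,0,0,-10]
    - [0.7,0,0,0,-10]
    - [0.7,0,0,0,-10]
    - [0.7,0,0,0,-7]
    - [0.7,0,0,0,0]

```text
t: 15.1
tool_pos: [0.4986, 0.1055, 0.1185]
tool_rot: [3.003, -0.732, 0.047]
contact_force: [0.7, 1.2, 0.7]
opening: 0.0596
```

```bash
python3 -c "
from h import *
go(-.144,.106);print(ctrl.get_obs()['q'])"
```

```text
t 15.1 stand xy [-0.2299  0.0785] z 0.1185 jaw rel 49.13 F stand [-1.03  0.94] 0.69 op 0.0596
world shift [ 0.0467 -0.0771]
[ 0.09682546 -0.15894767  1.96700597 -0.05897796  1.32198205  2.1597384 ]
```

Call:
step_arm:
  moves:
    - [0.7,0.022,-0.015,0,-4]
    - [0.7,0.0123,-0.03,0,0]
    - [0.7,0.0123,-0.03,0,0]
    - [0.7,0,0,0,0]
    - [0.7,0,0,-0.03,0]
    - [0.7,0,0,-0.03,0]
    - [0.7,0,0,0,0]

```text
t: 15.98
tool_pos: [0.546, 0.0295, 0.058]
tool_rot: [2.984, -0.804, 0.046]
contact_force: [-0.7, -0.4, -0.0]
opening: 0.0597
```

```bash
python3 -c "
from h import *
go(-.144,.106)
im=ctrl.get_image('scene');save(im,'s14.png',(170,120,330,240),5);pickle.dump(im,open('s14.pkl','wb'))
t=ctrl.get_image('top');save(t,'t14.png',(190,170,350,270),5)"
```

```text
t 15.97 stand xy [-0.145   0.1069] z 0.058 jaw rel 46.35 F stand [ 0.25 -0.81] -0.02 op 0.0597
world shift [-0.0006 -0.0012]
```

View pics/s14.png

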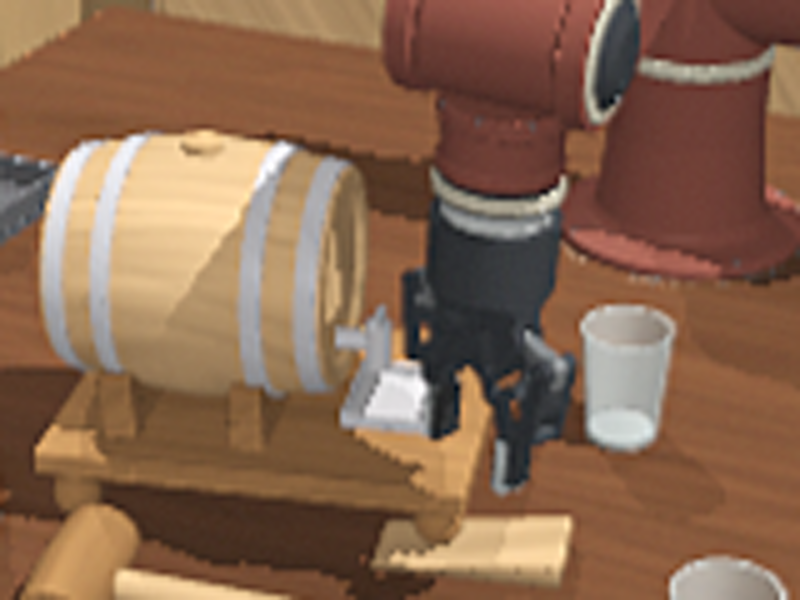

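View pics/t14.png

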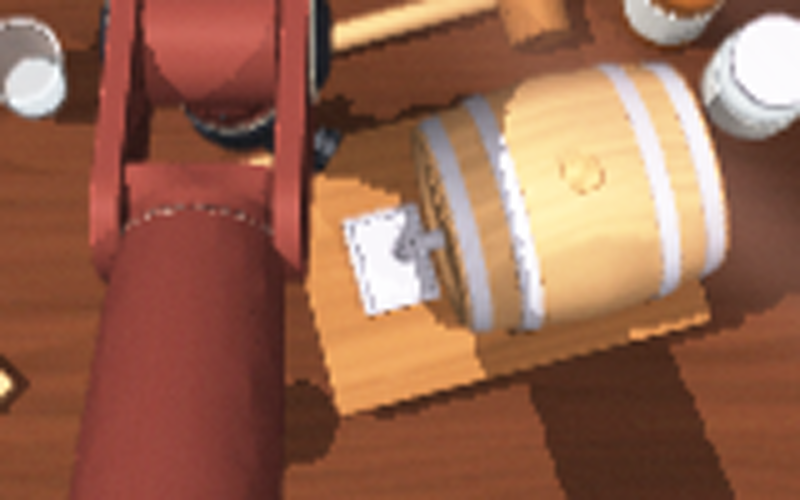

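```bash
python3 -c "
from h import *
s=pickle.load(open('s14.pkl','rb'))
for z in (.08,.085,.09):
  for p in ((443,435),(507,490)):
    X=ray(s,170+p[0]/5-.4,120+p[1]/5-.4,z);print(z,p,(Rs.T@(X[:2]-S[:2])).round(4))
c=Rs@np.array([-.12,.08])+S[:2];q=proj(s,[[*c,.058]])[0];print('corner crop',(q-[170,120])*5)"
```

```text
0.08 (443, 435) [-0.1206  0.066 ]
0.08 (507, 490) [-0.1688  0.1196]
0.085 (443, 435) [-0.1219  0.0737]
0.085 (507, 490) [-0.1697  0.127 ]
0.09 (443, 435) [-0.1232  0.0815]
0.09 (507, 490) [-0.1706  0.1343]
corner crop [435.98992668 474.33956268]
```

Call:
step_arm:
  moves:
    - [0.7,0,0,-0.012,0]
    - [0.7,0,0,-0.006,0]
    - [0.7,0,0,0,0]

```text
t: 16.45
tool_pos: [0.5507, 0.0297, 0.0453]
tool_rot: [2.987, -0.803, 0.063]
contact_force: [1.2, -0.4, 0.5]
opening: 0.0598
```

Call:
step_arm:
  moves:
    - [0.7,0,0,-0.003,0]
    - [0.7,0,0,-0.003,0]

```text
t: 16.7
tool_pos: [0.5513, 0.0297, 0.0398]
tool_rot: [2.987, -0.803, 0.066]
contact_force: [0.2, -0.2, -0.1]
opening: 0.06
```

Call:
step_arm:
  moves:
    - [0.7,0,0,-0.003,0]

```text
t: 16.82
tool_pos: [0.5514, 0.0296, 0.0367]
tool_rot: [2.987, -0.803, 0.066]
contact_force: [-0.6, 0.7, -1.0]
opening: 0.06
```

Call:
step_arm:
  moves:
    - [0.7,0,0,-0.003,0]

```text
t: 16.95
tool_pos: [0.5513, 0.0296, 0.0334]
tool_rot: [2.987, -0.804, 0.066]
contact_force: [-0.5, 0.1, 0.2]
opening: 0.0598
```

```bash
python3 -c "
from h import *
go(-.144,.106);o=ctrl.get_obs();print(o['q'].round(3),o['effort'].round(2),o['wrist_torque'].round(2))
im=ctrl.get_image('scene');save(im,'s15.png',(220,150,320,230),8);pickle.dump(im,open('s15.pkl','wb'))"
```

```text
t 16.95 stand xy [-0.1438  0.1121] z 0.0334 jaw rel 46.4 F stand [-0.17 -0.47] 0.17 op 0.0598
world shift [-0.006  -0.0013]
[-0.05   0.037  1.936 -0.061  1.138  2.071] [  0.   -34.39 -32.61  -0.16  -0.06  -0.  ] [-0.02  0.07  0.08]
```

View pics/s15.png

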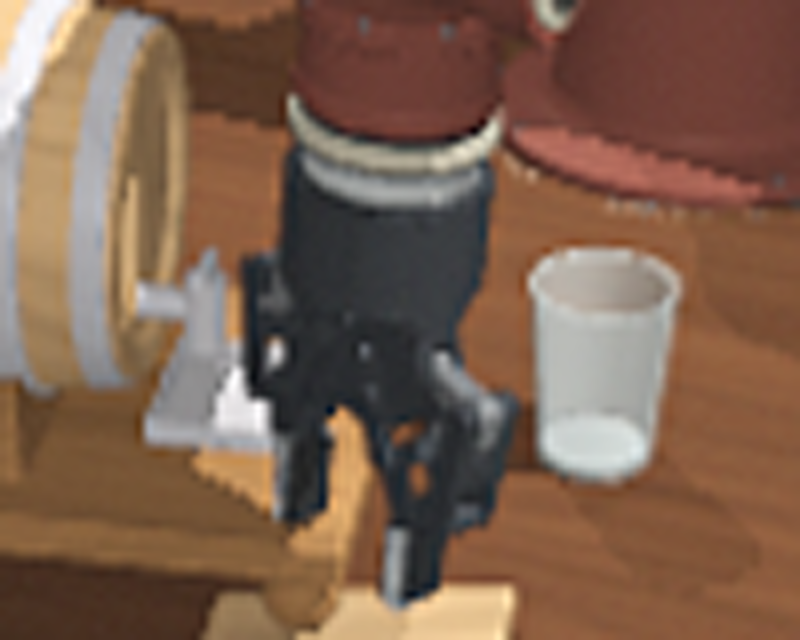

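Call:
step_arm:
  moves:
    - [0.7,0,0,-0.003,0]

```text
t: 17.12
tool_pos: [0.5512, 0.0296, 0.03]
tool_rot: [2.987, -0.803, 0.065]
contact_force: [0.3, 0.2, -0.3]
opening: 0.0599
```

Call:
step_arm:
  moves:
    - [0.7,0,0,-0.002,0]

```text
t: 17.25
tool_pos: [0.551, 0.0296, 0.0277]
tool_rot: [2.987, -0.803, 0.065]
contact_force: [0.2, 0.1, -0.8]
opening: 0.06
```

Call:
step_arm:
  moves:
    - [0.7,0,0,-0.002,0]

```text
t: 17.38
tool_pos: [0.5512, 0.0296, 0.0267]
tool_rot: [2.986, -0.804, 0.064]
contact_force: [-6.3, 0.4, 14.1]
opening: 0.0601
```

```bash
python3 -c "
from h import *
st()
im=ctrl.get_image('scene');save(im,'s16.png',(170,140,330,260),5);pickle.dump(im,open('s16.pkl','wb'))
st()
im=ctrl.get_image('scene');st()"
```

```text
t 17.38 stand xy [-0.1438  0.112 ] z 0.0267 jaw rel 46.39 F stand [-1.84 -5.99] 14.06 op 0.0601
t 17.43 stand xy [-0.1438  0.1119] z 0.0268 jaw rel 46.39 F stand [-1.89 -3.29] 6.56 op 0.0595
t 17.48 stand xy [-0.1438  0.1119] z 0.0268 jaw rel 46.39 F stand [-1.26 -2.44] 7.27 op 0.0601
```

View pics/s16.png

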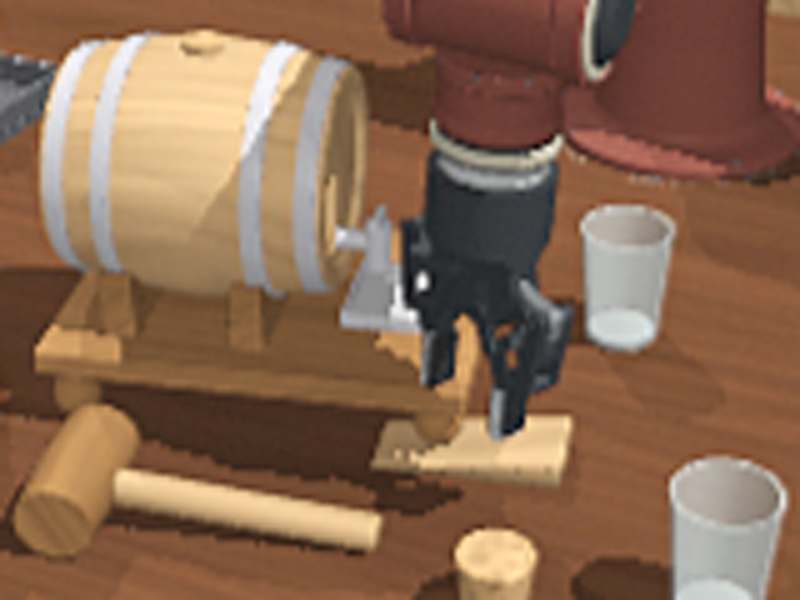

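Call:
step_arm:
  moves:
    - [0.7,0,0,-0.003,0]

```text
t: 17.6
tool_pos: [0.5512, 0.0295, 0.0264]
tool_rot: [2.985, -0.804, 0.061]
contact_force: [-10.7, 2.3, 21.9]
opening: 0.0598
```

Call:
step_arm:
  moves:
    - [0.7,0,0,-0.003,0]

```text
t: 17.73
tool_pos: [0.5512, 0.0295, 0.0264]
tool_rot: [2.984, -0.804, 0.058]
contact_force: [-10.8, 1.7, 19.2]
opening: 0.06
```

```bash
python3 -c "
from h import *
st()
im=ctrl.get_image('scene');save(im,'s17.png',(170,140,330,260),5);pickle.dump(im,open('s17.pkl','wb'))
st()
im=ctrl.get_image('top');st();pickle.dump(im,open('t17.pkl','wb'))"
```

```text
t 17.73 stand xy [-0.1438  0.112 ] z 0.0264 jaw rel 46.33 F stand [ -4.15 -10.11] 19.22 op 0.06
t 17.77 stand xy [-0.1438  0.112 ] z 0.0264 jaw rel 46.33 F stand [-4.37 -9.52] 18.16 op 0.0595
t 17.82 stand xy [-0.1438  0.112 ] z 0.0264 jaw rel 46.33 F stand [-4.64 -8.5 ] 18.35 op 0.0597
```

View pics/s17.png

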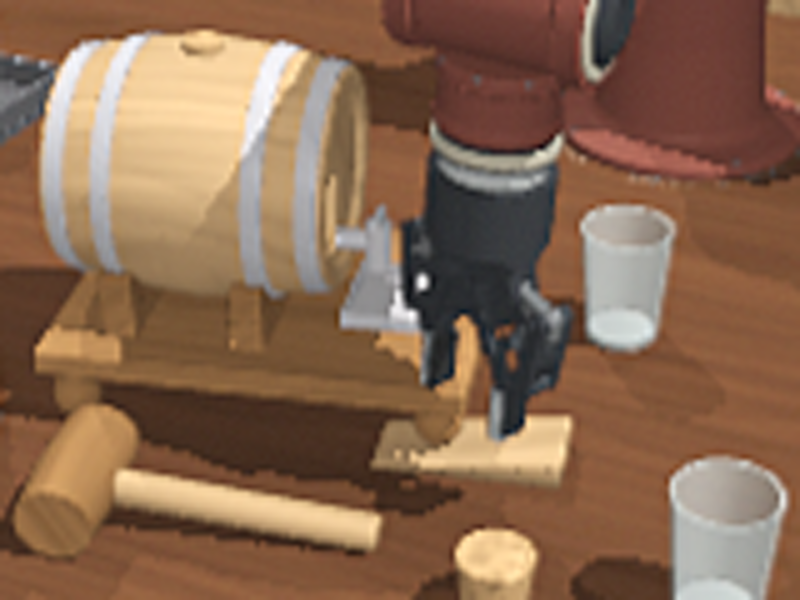

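Call:
step_arm:
  moves:
    - [0.7,-0.0008,0,-0.002,0]

```text
t: 17.95
tool_pos: [0.5511, 0.0295, 0.0267]
tool_rot: [2.983, -0.805, 0.059]
contact_force: [-3.2, 0.6, 7.4]
opening: 0.0597
```

Call:
step_arm:
  moves:
    - [0.7,-0.0008,0,-0.002,0]

```text
t: 18.08
tool_pos: [0.5511, 0.0295, 0.0267]
tool_rot: [2.983, -0.805, 0.061]
contact_force: [-2.8, 1.6, 8.0]
opening: 0.0594
```

```bash
python3 -c "
from h import *
st()
im=ctrl.get_image('scene');st();pickle.dump(im,open('s18.pkl','wb'))
a=cv2.cvtColor(pickle.load(open('scene0.pkl','rb'))['color'],6).astype(np.float32);b=cv2.cvtColor(im['color'],6).astype(np.float32)
for n,(l,t,r,bb) in dict(caskleft=(174,145,225,190),standleft=(172,200,215,232),bung=(255,240,285,270),glassb=(300,228,330,272),malletbottle=(140,170,245,255)).items():
    print(n,cv2.phaseCorrelate(a[t:bb,l:r].copy(),b[t:bb,l:r].copy()))
"
```

```text
t 18.07 stand xy [-0.1438  0.1119] z 0.0267 jaw rel 46.32 F stand [-2.25 -2.38] 8.03 op 0.0594
t 18.12 stand xy [-0.1438  0.1118] z 0.0266 jaw rel 46.32 F stand [-0.97 -3.1 ] 8.76 op 0.0597
caskleft ((-0.030379777782236772, 0.491289471734472), 0.9732497966829151)
standleft ((0.44164267468755014, 0.032909531441065454), 0.8500382098886702)
bung ((-0.03393666880238122, -0.06018325653073653), 0.9965974975956811)
glassb ((-0.01352599242903274, 0.565257639267557), 0.6792235900737621)
malletbottle ((-0.02417456561342135, 0.03331792563727731), 0.9320534615359679)
```

```bash
python3 -c "
from h import *
L=lambda f:cv2.cvtColor(pickle.load(open(f+'.pkl','rb'))['color'],6).astype(np.float32)
I={k:L(k) for k in ('scene0','s8','s13','s16','s17','s18')}
def ecc(a,b,box):
    l,t,r,bb=box;W=np.eye(2,3,dtype=np.float32)
    ga,gb=[cv2.Laplacian(cv2.GaussianBlur(x[t:bb,l:r],(0,0),1),cv2.CV_32F) for x in (a,b)]
    try:
        c,W=cv2.findTransformECC(ga,gb,W,0,(3,100,1e-5));return W[:,2].round(2).tolist(),round(c,2)
    except cv2.error as e: return 'fail'
for n,box in dict(caskL=(172,142,215,200),standL=(172,200,200,232),glassb=(298,226,332,275),glassaR=(284,178,306,212),mallet=(170,215,250,255)).items():
    print(n,{k:ecc(I['scene0'],I[k],box) for k in I if k!='scene0'})
t=pickle.load(open('t17.pkl','rb'));a=cv2.cvtColor(pickle.load(open('top0.pkl','rb'))['color'],6).astype(np.float32);b=cv2.cvtColor(t['color'],6).astype(np.float32)
for n,box in dict(cask=(290,180,338,245),glassb=(183,170,206,196),bung=(218,164,236,182),offcut=(165,236,195,266),glassa=(222,242,246,266),mallet=(246,152,308,182)).items(): print('top',n,ecc(a,b,box))
save(t,'t17.png',(150,140,350,280),4)
save(pickle.load(open('s18.pkl','rb')),'s18.png',(170,140,340,280),4.7)
"
```

```text
caskL {'s8': ([-0.0, -0.009999999776482582], 1.0), 's13': ([-0.009999999776482582, -0.009999999776482582], 1.0), 's16': ([0.0, -0.009999999776482582], 1.0), 's17': ([0.0, 0.0], 1.0), 's18': ([-0.009999999776482582, -0.009999999776482582], 1.0)}
standL {'s8': ([0.009999999776482582, -0.019999999552965164], 1.0), 's13': ([-0.0, 0.0], 1.0), 's16': ([-0.009999999776482582, 0.029999999329447746], 0.93), 's17': ([-0.0, 0.05000000074505806], 0.93), 's18': ([-0.019999999552965164, 0.029999999329447746], 0.93)}
glassb {'s8': ([-0.05000000074505806, 0.009999999776482582], 0.83), 's13': ([-0.009999999776482582, 0.019999999552965164], 0.89), 's16': ([-0.009999999776482582, 0.019999999552965164], 0.89), 's17': ([-0.019999999552965164, 0.009999999776482582], 0.89), 's18': ([-0.019999999552965164, 0.009999999776482582], 0.89)}
glassaR {'s8': ([0.009999999776482582, -0.03999999910593033], 0.99), 's13': ([0.05000000074505806, -0.029999999329447746], 0.95), 's16': ([0.009999999776482582, -0.05000000074505806], 0.99), 's17': ([0.009999999776482582, -0.03999999910593033], 0.99), 's18': ([0.009999999776482582, -0.05000000074505806], 0.99)}
mallet {'s8': ([0.0, 0.0], 1.0), 's13': ([-0.11999999731779099, -0.03999999910593033], 0.96), 's16': ([-0.05000000074505806, -0.009999999776482582], 0.94), 's17': ([-0.05999999865889549, 0.009999999776482582], 0.94), 's18': ([-0.05999999865889549, 0.019999999552965164], 0.94)}
top cask ([-0.009999999776482582, 0.07000000029802322], 0.97)
top glassb ([-0.0, 0.029999999329447746], 1.0)
top bung fail
top offcut ([0.0, -0.0], 1.0)
top glassa ([1.25, -0.33000001311302185], 0.31)
top mallet ([0.4099999964237213, -0.07999999821186066], 0.87)
```

View pics/t17.png

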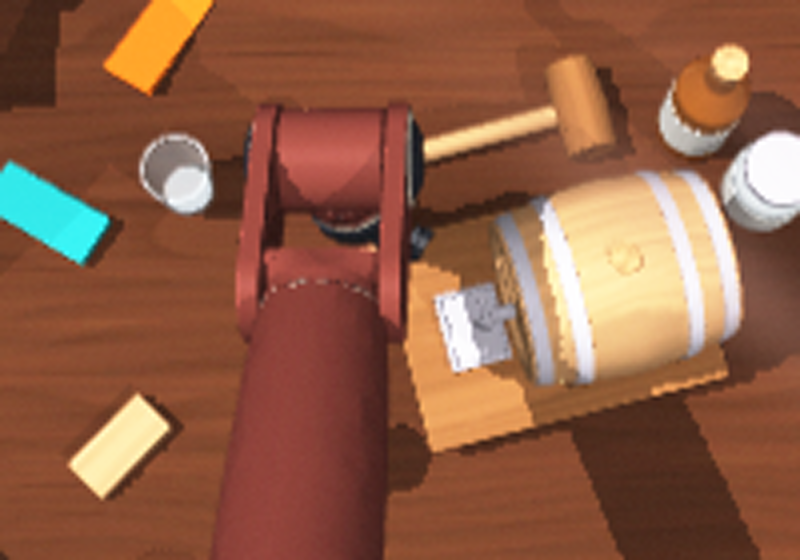

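View pics/s18.png

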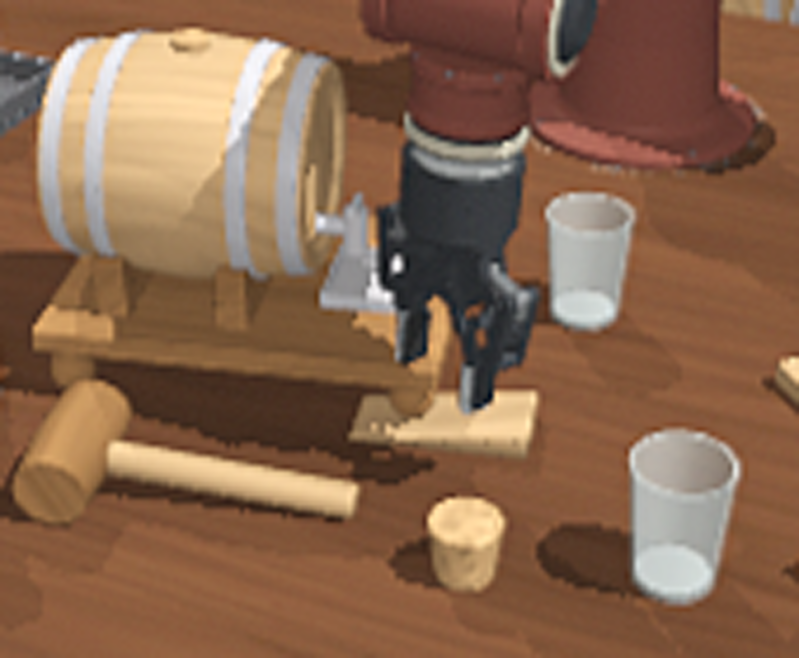

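Call:
step_arm:
  moves:
    - [0.7,-0.0009,0,-0.0026,0]

```text
t: 18.25
tool_pos: [0.5511, 0.0294, 0.0266]
tool_rot: [2.983, -0.805, 0.063]
contact_force: [-5.0, 1.2, 15.0]
opening: 0.0598
```

Call:
step_arm:
  moves:
    - [0.7,-0.0009,0,-0.0026,0]

```text
t: 18.38
tool_pos: [0.5512, 0.0294, 0.0266]
tool_rot: [2.983, -0.805, 0.064]
contact_force: [-4.9, 1.0, 12.7]
opening: 0.0595
```

```bash
python3 -c "
from h import *
st()
for i in range(4): im=ctrl.get_image('scene');st()"
```

```text
t 18.38 stand xy [-0.1437  0.112 ] z 0.0266 jaw rel 46.3 F stand [-2.14 -4.56] 12.65 op 0.0595
t 18.43 stand xy [-0.1437  0.1119] z 0.0266 jaw rel 46.3 F stand [-1.98 -4.59] 12.76 op 0.0599
t 18.48 stand xy [-0.1437  0.1119] z 0.0266 jaw rel 46.3 F stand [-2.82 -4.46] 12.89 op 0.0597
t 18.52 stand xy [-0.1437  0.1119] z 0.0266 jaw rel 46.3 F stand [-2.68 -5.29] 11.94 op 0.0599
t 18.57 stand xy [-0.1437  0.1119] z 0.0266 jaw rel 46.3 F stand [-2.72 -4.45] 13.36 op 0.0597
```

Steady press of about 12.7 N, with no motion. Handing in.

```bash
python3 -c "
from h import *
print(ctrl.finish_job());st()"
```

```text
the job is handed in; nothing more can be done
None
the job is handed in; nothing more can be done
```

I slid the plain wood wedge under the short foot until it was snug, let go of it, and pressed on the corner above. The job went in at about 18.6 s with one fingertip still pressing there at about 12.7 N.

**Wedge:** I first nudged it sideways about 20 mm into line with the foot. I then pushed it thin edge first, with two fingertips on its thick end, and never gripped or lifted it. It stopped advancing at about 16–22 N. That is well above the 6 N suggested, because the force readings taken after each pause row were near zero and hid the build-up.

**Press check:** The stand did not rock. The fingertip height changed by only about 0.4 mm between 7 N and a brief peak of about 22 N. Some sideways force, about 5 N, remained at the fingertip during the final hold.

**Level check:** The cask and the left end of the stand moved by 0.05 pixel or less in the scene camera compared with the start, so the stand looks level.

**Other things on the table:** Both glasses and the mallet lined up with the first scene picture, and the offcut with the first top picture. The top-view matches for the bung (failed), one glass and the mallet were unusable because the arm was in the way. The bung showed no shift in the scene camera. The bottle and jar sat in regions that showed no shift, but I did not check them one by one.

**Readings that disagreed:** The reported tool height was about 19 mm lower than the fingertip in the pictures, so I set heights by images and contact. The tool also tilted a few degrees while pushing against the snug wedge, and that tilt stayed.

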